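# Release a speaker's locked battery with a probe

### The arm

A 6-joint arm with a two-finger parallel gripper is mounted at the origin on the work surface. World frame = base frame: x ahead of the robot, y to its left, z up, the work surface at z = 0. Lengths are in m, angles in degrees, forces in N, time in s.
With the tool pointing down it reaches from about 0.325 to 0.9 m from the base axis. Payload 3.5 kg.
Tool frame: the origin (TCP) lies at the very end of the fingers, on their centre line; the grasp point (between the pads) lies 19 mm behind it (bot.pinch_z is the distance from the TCP to the grasp point, in m); z points along the fingers, y is the direction in which the jaws open and shut (so a half turn about z gives the same grasp; the last joint's range is limited). The gripper opens to 85 mm and grips with 20 to 120 N. Pads are 22 mm wide; open, the fingers measure 114 mm over their backs; the gripper's body (76 mm by 85 mm) begins 54 mm behind the grasp point. The pads swing forward as they close: fully open they stand 13 mm farther back than shut.
Start: joints at [63.174, 15.837, -1.513, 72.651, 0, 84.076], TCP at [0.223, 0.584, 0.231] pointing down, gripper open.
Joint ranges: [-178.77, 178.77], [-48.84, 107.48], [-61.69, 71.31], [-111.58, 123.2], [-90, 87.43], [-180, 180]. Speed limits (degrees/s): [147.25, 147.25, 180, 180, 180, 180].

### API

Orientations are given as [roll, pitch, yaw] about the fixed x, y, z axes, in that order (R = Rz(yaw) Ry(pitch) Rx(roll)).
In Python, from station import bot gives the robot as it stands.
- The arm moves only by the shell command python3 -m jog 'ROWS' [OPENING] [FORCE]. ROWS is text: rows parted by semicolons, each of 6 numbers parted by spaces: the shift along the world's x, y, z in mm, then the turn, a rotation vector about the world's x, y, z in rad. In form: dx dy dz ax ay az; .... A call has exactly 10 rows; each row is the pose to reach, as a shift and turn from the pose commanded when the call began; what a row does not reach only later rows make up. A row lasts 1/10 s, in which the tool goes at most 50 mm and 8.59 degrees, less where a joint would pass 70% of its speed; a pose out of reach is approached as far as the arm can. A call with a gripper value outside its range is refused whole. OPENING is the opening, from 0 (shut) to 1 (fully open), set as the call begins (- or left out, the last holds). The fingers move at their own pace and stop on an object; FORCE is the grip in N (left out, the last holds). Time passes only in rows, so rows that repeat a pose let the fingers close, or fill a call up. It gives the time, the measured TCP pose, the force and the opening at its end, in the units of the state.
- bot.read_state(): the state, without advancing time (a new reading comes with each control period).
- bot.grab_frame(name): name is "scene" or "top"; returns (picture, depth): 400x640x3 uint8, red, green, blue; 400x640 float32, m along the optical axis (not along the pixel's ray), 0 where there is no reading.
- bot.camera_params(name): a dict with "vfov" (degrees; the focal length in pixels is half the picture's height over the tangent of half this angle, whatever the lens; pixels are square), "cx", "cy" (the principal point, pixels), "world_to_cam" (4x4, takes a point from world to camera coordinates). Camera axes: x right, y up, looking along -z (the intrinsics and any distortion apply to the point x, -y, -z); pixel columns grow to the right and rows downward; lengths in m; the calibration is good to about 2 mm. A picture is of the moment at which its call begins. camera_params takes no time and is no camera call.
- bot.hand_in(): hands the job in, once; it reports no verdict.
The state is a dict: "time": time; "qpos": joint angles; "joint_vel": joint speeds; "joint_efforts": joint torques, N m; "eef_pos": TCP position; "tcp_rot": TCP orientation; "contact_force": force on the tool from outside, world axes, zero at the start; "moment": the same for the moment, N m; "width": opening from 0.0 (shut) to 1.0 (fully open).
Only numpy, scipy, OpenCV 4.12 (cv2) and the standard library are available. Lean on these libraries where they do the work, as an engineer would, in place of code of your own. Each camera call takes 0.05 s, during which the arm holds its last target.

### The job

The battery of the portable speaker is locked in. Take the orange-handled probe from its stand, push it down through the narrow slot in the back cover, feel along the slot for the hidden latch tab and press it gently until the battery pops up; do not force the tab or the plastic around it, they break. Then put the probe back upright and fully home in its stand, and leave the other things on the bench where they are.

Things in the scene. Friction and masses are not known exactly. Their poses are not given: they have to be found in the camera images.
- speaker: Fixed portable speaker lying on its grille, a box 112 (x) by 212 (y) by 75 (z) mm, grey back cover on top, blue cloth sides. Origin at the centre of its underside; z up. The battery bay is at its +x side, the slot at its -x side. More than 25 N from the probe breaks the cover or the parts under the slot.
- slot (a point): Centre of the slot at the cover's upper face (x = -28, y = 0, z = 75 mm of the speaker, same axes): a cut through the 5 mm cover, 8 mm wide (x), 60 mm long (y), framed by thin orange lines. Under it is the hidden tab, 9 mm wide, centred anywhere from y = -20 to +20 mm, its top 33 mm down. Beside the tab, from 6 mm off its centre, are rigid ribs 3 mm lower than its top.
- latch (a joint): Angle of the hidden latch (rad): 0 at rest, grows as its tab is pushed down, about 1 rad per 22 mm of travel. The tab starts to give at about 2.5 N; at about 5 to 8 N, 5 to 7 mm down (0.22 to 0.32 rad), it frees the battery; hard stop at about 9.5 mm (0.45 rad). It springs back when let go.
- battery_top (a point): Centre of the top of the battery pack's body, in its bay at x = +22, y = 0 mm of the speaker. The pack has a yellow cap 47 by 71 mm, flush with the cover (75 mm high) while locked; when freed a spring lifts it 14 mm, and it stays up.
- probe_grip (a point): Centre of the probe's orange handle, 15 by 15 mm square and 60 mm long, standing upright in the stand; x and y axes are normal to the handle's faces, z up along the probe. Below the handle is a round steel shank, 5 mm thick and 60 mm long with a rounded tip; mass about 45 g. This point is 90 mm above the tip. In the stand it is 95 mm above the table.
- probe_tip (a point): Tip of the probe's shank, 90 mm below probe_grip; 5 mm above the table when the probe is home in its stand.
- stand_mouth (a point): Centre of the top of the fixed, round blue stand, 52 mm in diameter and 65 mm high, with a vertical bore 13 mm wide right through. When home, the shoulder under the probe's handle rests on this top.
- dish: Small steel screw dish, 60 mm wide and 16 mm high, 100 mm beyond the stand; leave alone. Origin at the centre of its underside.
- spool: Solder spool with red flanges, 44 mm wide and 30 mm high, between the stand and the robot's base; leave alone. Origin at the centre of its underside.
- flux: White bottle with red cap, 34 mm wide and 85 mm high; leave alone. Origin at the centre of its underside.

How it is judged:
By the outcome, as a careful person would: the job done as asked, in the order asked, and still so for the second after the job is handed in, with the robot touching nothing.
It also fails if it takes over 58 s, if anything falls off the work surface, if the arm or the gripper's body presses on something with over 40 N, if the wrist force passes 120 N, or if a joint passes its speed limit or range.

## Working session

There is one attempt and no reset: what is moved stays moved. The work goes in short steps, Python scripts to look and compute and a shell command to move; the robot and the scene stay as the last step left them, time stands still between calls to the robot, and variables do not carry over. Pictures are saved under pics/ and viewed, and the job is handed in when it is done.

```bash
ls; mkdir -p pics; cat > h.py <<'E'
import numpy as np,cv2
from station import bot
def K(n):
    p=bot.camera_params(n);f=200/np.tan(np.radians(p['vfov'])/2);return p,f
def unproj(n,u,v,d):
    p,f=K(n)
    u=np.asarray(u,float);v=np.asarray(v,float);d=np.asarray(d,float)
    c=np.stack([(u-p['cx'])/f*d,-(v-p['cy'])/f*d,-d,np.ones_like(d)],-1)
    return (c@np.linalg.inv(np.array(p['world_to_cam'])).T)[...,:3]
E
python3 - <<'E'
from h import *
for n in('scene','top'):
    im,d=bot.grab_frame(n);cv2.imwrite(f'pics/{n}0.png',im[...,::-1]);np.savez(f'{n}0.npz',im=im,d=d);print(n,bot.camera_params(n))
print(bot.read_state(),bot.pinch_z)
E
```

```text
pics
scene {'vfov': 44.836530096154284, 'cx': 315.0490738715674, 'cy': 202.08540419056575, 'world_to_cam': array([[ 0.91398959,  0.4054807 , -0.01443698, -0.55634042],
       [-0.28863126,  0.67478438,  0.67923342,  0.12669666],
       [ 0.28515789, -0.61664531,  0.7337803 , -1.05736574],
       [ 0.        ,  0.        ,  0.        ,  1.        ]])}
top {'vfov': 54.932860844698304, 'cx': 319.0419824686826, 'cy': 199.87366988941002, 'world_to_cam': array([[-1.85410096e-01, -9.82661182e-01, -3.12735204e-04,
         9.60617560e-02],
       [ 9.62864723e-01, -1.81738409e-01,  1.99656396e-01,
        -5.95927532e-01],
       [-1.96251426e-01,  3.67171898e-02,  9.79865922e-01,
        -6.15226921e-01],
       [ 0.00000000e+00,  0.00000000e+00,  0.00000000e+00,
         1.00000000e+00]])}
{'time': 0.1, 'qpos': array([ 6.31763047e+01,  1.58754139e+01, -1.59063561e+00,  7.26532172e+01,
       -1.50450096e-03,  8.40753595e+01]), 'joint_vel': array([-0.01710854, -0.05410207,  0.25853328,  0.17016762,  0.00449309,
       -0.1531179 ]), 'joint_efforts': array([-2.28650651e-04, -4.46709788e+01,  2.96128106e+01,  8.48597672e-03,
       -9.34908121e-05,  3.60215878e-06]), 'eef_pos': array([0.22263959, 0.58321933, 0.2302498 ]), 'tcp_rot': array([-1.79881215e+02, -1.08142773e-02,  1.59100936e+02]), 'contact_force': array([-0.1554542 ,  0.04189953, -0.58954547]), 'moment': array([-0.02247241, -0.02361723,  0.03441885]), 'width': 0.9953897461163099} 0.0187
```

View pics/scene0.png

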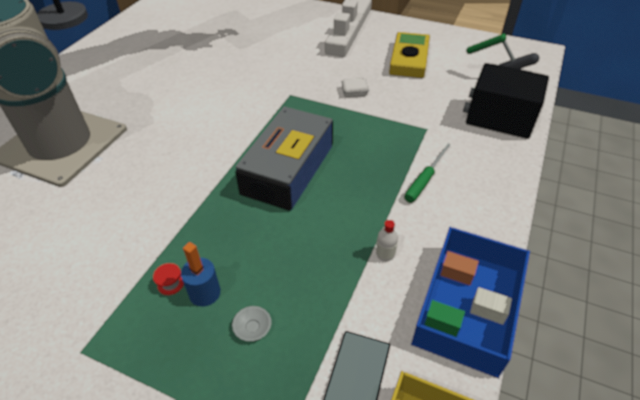

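View pics/top0.png

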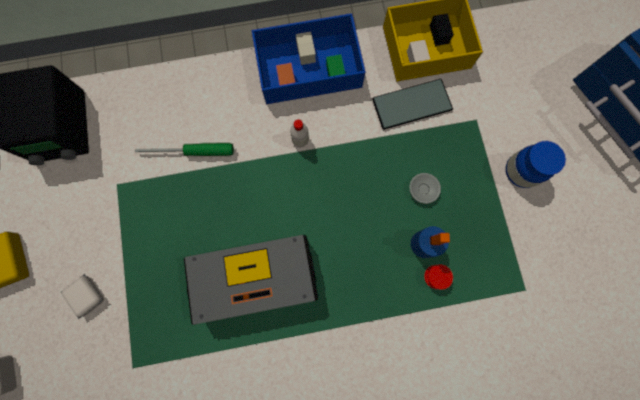

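```bash
python3 - <<'E'
from h import *
P={}
for n in('top','scene'):
    z=np.load(f'{n}0.npz');im,d=z['im'],z['d']
    v,u=np.mgrid[:400,:640];P[n]=unproj(n,u,v,d);W=P[n]
    hsv=cv2.cvtColor(im,cv2.COLOR_RGB2HSV);H,S,V=[hsv[...,i].astype(int) for i in range(3)]
    def rep(name,m):
        m=m&(d>0)
        k,l,st,c=cv2.connectedComponentsWithStats(m.astype(np.uint8))
        for i in range(1,k):
            if st[i,4]>15:
                q=W[l==i];print(n,name,st[i],'med',np.median(q,0).round(4),'min',np.percentile(q,3,0).round(4),'max',np.percentile(q,97,0).round(4))
    x,y,zz=W[...,0],W[...,1],W[...,2]
    roi=(x>.3)&(x<.75)&(y<.3)&(y>-.5)
    rep('yellow',(H>20)&(H<32)&(S>150)&(V>100)&roi)
    rep('orange',(H>4)&(H<18)&(S>150)&(V>70)&roi)
    rep('red',((H<4)|(H>174))&(S>180)&roi)
    rep('blue',(H>100)&(H<118)&(S>120)&roi&(zz>.03))
    rep('top75',(abs(zz-.075)<.008)&roi&(V<140)&(S<100))
    rep('dish',(abs(zz-.012)<.012)&(S<60)&roi&(y<-.1)&(x<.7))
E
```

```text
top yellow [ 224  249   47   37 1205] med [0.511  0.1235 0.0741] min [0.4892 0.0892 0.0709] max [0.5338 0.1571 0.0762]
top orange [432 233  18  11 166] med [ 0.4962 -0.1901  0.1209] min [ 0.4895 -0.2015  0.0791] max [ 0.503  -0.1876  0.1247]
top orange [237 288  35  15 133] med [0.4658 0.1277 0.0729] min [0.4581 0.0909 0.037 ] max [0.4713 0.1453 0.0758]
top orange [231 295   6   9  18] med [0.4623 0.1542 0.074 ] min [0.4579 0.1497 0.0539] max [0.4708 0.1575 0.0758]
top red [294 120   9  10  65] med [ 0.7393 -0.0038  0.0828] min [ 0.7339 -0.01    0.0744] max [0.7468 0.0026 0.085 ]
top red [425 265  28  24 526] med [ 0.4345 -0.1989  0.0279] min [ 0.4163 -0.2194  0.0008] max [ 0.4527 -0.1831  0.0304]
top blue [ 516  141   49   42 1519] med [ 0.5963 -0.4062  0.0819] min [ 0.5689 -0.4424  0.0451] max [ 0.6255 -0.3855  0.0848]
top blue [415 226  33  31 598] med [ 0.4939 -0.1853  0.0628] min [ 0.4734 -0.2114  0.0358] max [ 0.5184 -0.1706  0.0651]
top top75 [ 184  235  133   89 6586] med [0.4854 0.1225 0.0735] min [0.4405 0.025  0.0706] max [0.5452 0.2189 0.0756]
top dish [505 154  32  34 18
[... 8539 characters left out ...]
75 -0.3907  0.    ] max [ 0.4874 -0.3811  0.0023]
scene dish [130 388  11  12  32] med [ 0.4983 -0.3761  0.0006] min [ 4.877e-01 -3.819e-01  2.000e-04] max [ 0.5052 -0.3713  0.0014]
scene dish [150 389  23  11  73] med [ 5.283e-01 -3.624e-01  5.000e-04] min [ 0.5187 -0.3708  0.    ] max [ 0.5483 -0.3585  0.0028]
scene dish [ 49 390   6   8  19] med [ 0.3882 -0.4233  0.0006] min [ 0.3834 -0.4263  0.    ] max [ 0.3941 -0.4191  0.0022]
scene dish [ 67 391  16   9  41] med [ 0.4237 -0.4123  0.0006] min [ 0.4148 -0.4189  0.    ] max [ 0.4327 -0.4054  0.003 ]
scene dish [140 392   6   8  19] med [ 5.092e-01 -3.743e-01  5.000e-04] min [ 5.055e-01 -3.784e-01  1.000e-04] max [ 0.5148 -0.3689  0.0019]
```

```bash
python3 - <<'E'
from h import *
z=np.load('top0.npz');im=z['im'][...,::-1]
a=cv2.resize(im[225:335,175:325],None,fx=5,fy=5,interpolation=cv2.INTER_CUBIC);cv2.imwrite('pics/cs.png',a)
a=cv2.resize(im[210:300,390:470],None,fx=6,fy=6,interpolation=cv2.INTER_CUBIC);cv2.imwrite('pics/cp.png',a)
z=np.load('scene0.npz');im=z['im'][...,::-1]
a=cv2.resize(im[230:320,140:240],None,fx=6,fy=6,interpolation=cv2.INTER_CUBIC);cv2.imwrite('pics/cps.png',a)
E
```

```text
(no output)
```

View pics/cs.png

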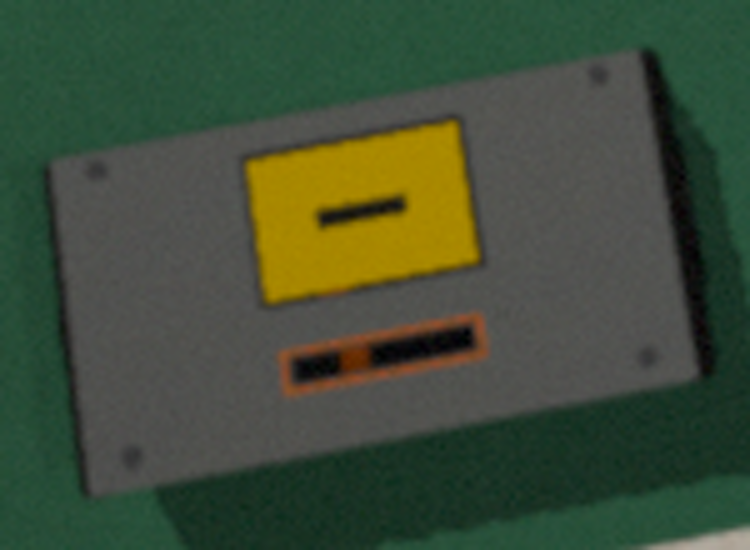

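View pics/cp.png

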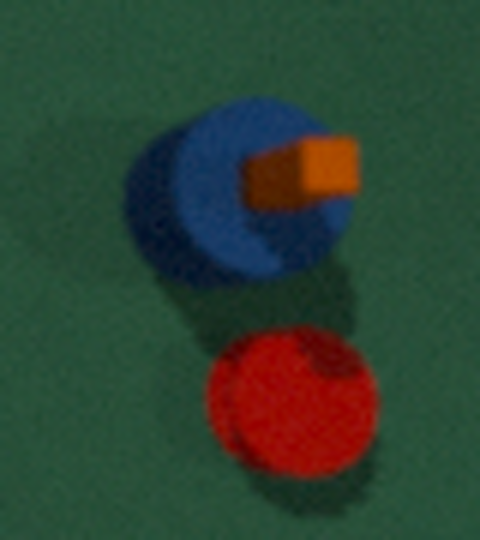

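View pics/cps.png

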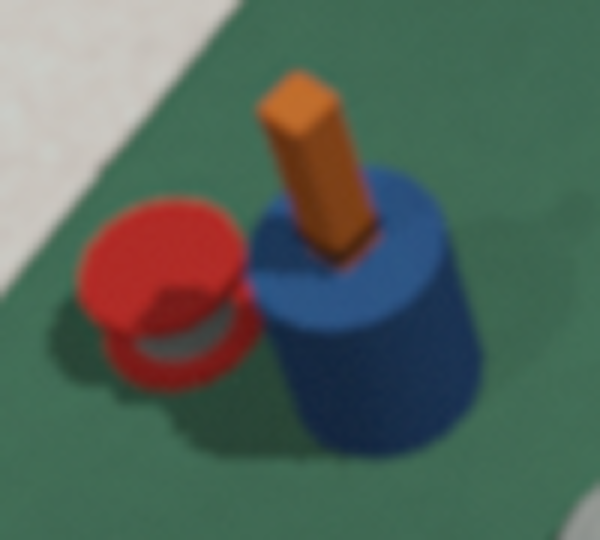

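```bash
cat >> h.py <<'E'
def onplane(n,u,v,z):
    a=unproj(n,u,v,np.full(np.shape(u),1.0));p,f=K(n)
    o=np.linalg.inv(np.array(p['world_to_cam']))[:3,3]
    t=(z-o[2])/(a[...,2]-o[2]);return o+(a-o)*t[...,None]
def proj(n,P):
    p,f=K(n);c=np.array(p['world_to_cam'])@np.append(P,1);return np.array([p['cx']+f*c[0]/-c[2],p['cy']+f*c[1]/c[2]])
E
python3 - <<'E'
from h import *
v,u=np.mgrid[:400,:640]
def rect(n,m,z,tag):
    m=cv2.morphologyEx(m.astype(np.uint8),cv2.MORPH_CLOSE,np.ones((5,5)))
    k,l,st,c=cv2.connectedComponentsWithStats(m);i=1+np.argmax(st[1:,4])
    cs,_=cv2.findContours((l==i).astype(np.uint8),cv2.RETR_EXTERNAL,cv2.CHAIN_APPROX_NONE)
    c=max(cs,key=len)[:,0,:]
    X=onplane(n,c[:,0],c[:,1],z)[:,:2]*1000
    r=cv2.minAreaRect(X.astype(np.float32));pm=onplane(n,u[l==i],v[l==i],z)[:,:2].mean(0)*1000
    print(n,tag,'rect',np.round(r[0],1),np.round(r[1],1),round(r[2],2),'centroid',pm.round(1))
for n in('top','scene'):
    z=np.load(f'{n}0.npz');im,d=z['im'],z['d'];W=unproj(n,u,v,d)
    hsv=cv2.cvtColor(im,cv2.COLOR_RGB2HSV);H,S,V=[hsv[...,i].astype(int) for i in range(3)]
    x,y,zz=W[...,0],W[...,1],W[...,2]
    roi=(x>.3)&(x<.75)&(y<.3)&(y>-.3)
    rect(n,(H>20)&(H<32)&(S>150)&(V>100)&roi,.075,'cap')
    rect(n,(abs(zz-.075)<.009)&(x>.4)&(x<.6)&(y>0)&(y<.25),.075,'cover')
    sl=(x>.44)&(x<.49)&(y>.07)&(y<.18)&(zz<.085)&(zz>.03)
    rect(n,sl&(((H>4)&(H<18)&(S>90))|(V<40)),.075,'slot')
    st=(H>100)&(H<118)&(S>120)&(abs(zz-.065)<.006)&(y<-.15)&(y>-.24)&(x<.55)
    rect(n,st,.065,'stand')
    rect(n,(H>4)&(H<18)&(S>150)&(abs(zz-.125)<.005)&(y<-.15)&(x<.55),.125,'htop')
    print('table z',np.median(zz[(H>70)&(H<90)&(S>80)&roi]))
    if n=='top':
        print('slot depths row', [(uu,round(float(W[vv,uu,0]),3),round(float(W[vv,uu,1]),3),round(float(W[vv,uu,2]),3)) for uu,vv in zip(range(233,272),(np.linspace(299.5,292.5,39)).round().astype(int))])
E
```

```text
top cap rect [511.2 122.9] [47.6 71.8] 0.11 centroid [511.1 123. ]
top cover rect [492.9 120.4] [109.7 208. ] 0.09 centroid [492.5 121.3]
top slot rect [464.5 122.8] [15.8 68.4] 0.01 centroid [464.5 123. ]
top stand rect [ 496.2 -192.5] [49.7 46.1] 4.3 centroid [ 495.6 -189.7]
top htop rect [ 496.5 -194.2] [14.6 12.4] 79.31 centroid [ 496.5 -194.2]
table z -0.00056720588141701
slot depths row [(233, 0.463, 0.153, 0.075), (234, 0.464, 0.152, 0.072), (235, 0.463, 0.157, 0.04), (236, 0.463, 0.156, 0.037), (237, 0.463, 0.154, 0.038), (238, 0.462, 0.153, 0.037), (239, 0.464, 0.151, 0.037), (240, 0.463, 0.149, 0.038), (241, 0.463, 0.147, 0.038), (242, 0.463, 0.146, 0.038), (243, 0.462, 0.144, 0.038), (244, 0.464, 0.142, 0.04), (245, 0.463, 0.14, 0.038), (246, 0.463, 0.138, 0.039), (247, 0.463, 0.136, 0.042), (248, 0.463, 0.135, 0.041), (249, 0.462, 0.134, 0.037), (250, 0.464, 0.132, 0.036), (251, 0.463, 0.13, 0.038), (252, 0.463, 0.128, 0.037), (253, 0.463, 0.127, 0.037), (254, 0.462, 0.125, 0.038), (255, 0.464, 0.123, 0.036), (256, 0.463, 0.121, 0.038), (257, 0.463, 0.119, 0.04), (258, 0.463, 0.118, 0.037), (259, 0.462, 0.116, 0.038), (260, 0.462, 0.114, 0.038), (261, 0.463, 0.112, 0.038), (262, 0.463, 0.111, 0.037), (263, 0.463, 0.109, 0.041), (264, 0.462, 0.107, 0.037), (265, 0.462, 0.106, 0.037), (266, 0.463, 0.103, 0.039), (267, 0.463, 0.102, 0.038), (268, 0.463, 0.1, 0.038), (269, 0.462, 0.098, 0.038), (270, 0.462, 0.097, 0.036), (271, 0.464, 0.09, 0.074)]
scene cap rect [513.3 121.9] [46.9 70.8] 0.06 centroid [513.5 121.1]
scene cover rect [497.6 114.1] [114.8 215.7] 0.04 centroid [498.4 107.7]
scene slot rect [465.8 122.4] [65.1 14.2] 88.94 centroid [465.8 122. ]
scene stand rect [ 502.6 -199.9] [48.8 50.9] 49.82 centroid [ 504.7 -202.2]
scene htop rect [ 500.7 -198.2] [15.2 17.9] 77.32 centroid [ 500.3 -198.4]
table z 0.0008085258396516304
```

```bash
python3 -m jog '14 -40 0 0 0 0.02;28 -80 0 0 0 0.04;43 -120 0 0 0 0.06;57 -160 0 0 0 0.08;71 -200 0 0 0 0.10;85 -240 0 0 0 0.12;99 -280 0 0 0 0.14;113 -320 0 0 0 0.16;127 -360 0 0 0 0.17;142 -400 0 0 0 0.17' 1 40 && python3 -m jog '14 -40 0 0 0 0;28 -80 0 0 0 0;43 -120 0 0 0 0;57 -160 0 0 0 0;71 -200 0 0 0 0;85 -240 -5 0 0 0;99 -280 -10 0 0 0;113 -320 -20 0 0 0;123 -350 -25 0 0 0;133 -380 -30 0 0 0'
python3 - <<'E'
from h import *
for n in('scene','top'):
    im,d=bot.grab_frame(n);cv2.imwrite(f'pics/{n}1.png',im[...,::-1]);np.savez(f'{n}1.npz',im=im,d=d)
s=bot.read_state();print(s['time'],s['eef_pos'],s['tcp_rot'],s['qpos'],s['contact_force'])
for n in('scene','top'):print(proj(n,s['eef_pos']))
E
```

```text
time: 1.1
eef_pos: [0.3647, 0.1822, 0.231]
tcp_rot: [-180.0, -0.0, 168.9]
contact_force: [0.8, 0.3, 0.8]
width: 1.0
time: 2.1
eef_pos: [0.4977, -0.1976, 0.2003]
tcp_rot: [180.0, -0.1, 168.8]
contact_force: [0.7, -0.1, 0.6]
width: 0.997
2.2 [ 0.49862957 -0.19933606  0.2000351 ] [-1.79954230e+02 -2.63217215e-02  1.68626419e+02] [-2.86603811e+01  8.05301186e+00 -1.50524319e+01  6.69060883e+01
 -5.15238851e-02 -1.72868054e+01] [-0.4624086   0.91026032 -0.63668558]
[176.61712619 213.99869314]
[465.36154438 228.96427939]
```

View pics/scene1.png

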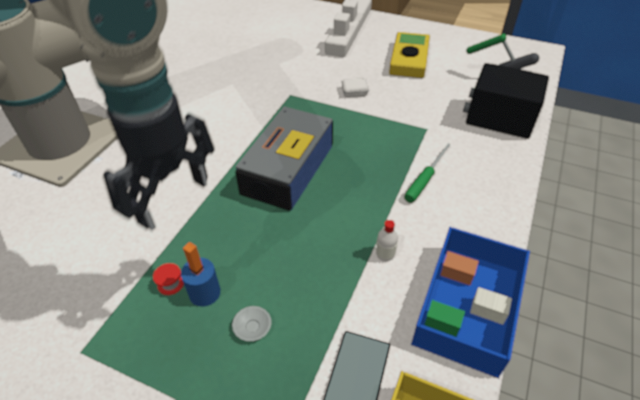

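View pics/top1.png

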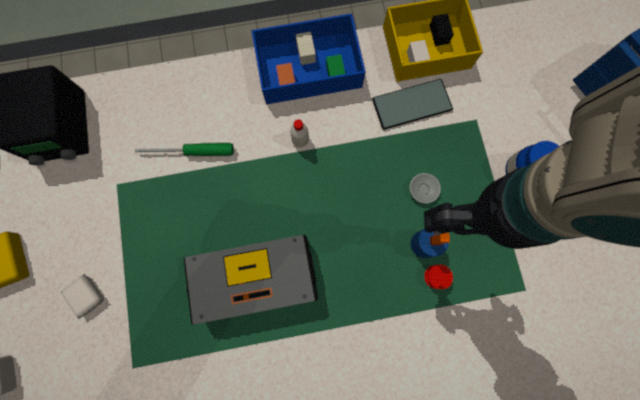

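```bash
python3 - <<'E'
from h import *
s=bot.read_state();print(s['time'])
p=s['eef_pos'];j=np.array([np.cos(np.radians(78.6)),np.sin(np.radians(78.6)),0])
def dr(n,box,sc):
    im=np.load(f'{n}1.npz')['im'][...,::-1];x0,y0,x1,y1=box
    a=cv2.resize(im[y0:y1,x0:x1],None,fx=sc,fy=sc,interpolation=cv2.INTER_CUBIC)
    for q,c in((p,(255,255,0)),(p+j*.0425+[0,0,.013],(0,255,0)),(p-j*.0425+[0,0,.013],(0,255,255))):
        t=(proj(n,q)-[x0,y0])*sc;cv2.circle(a,tuple(int(k) for k in t),3,c,1)
    cv2.imwrite(f'pics/{n}1c.png',a)
dr('scene',(90,100,240,310),3);dr('top',(390,170,540,300),5)
E
```

```text
2.2
```

View pics/scene1c.png

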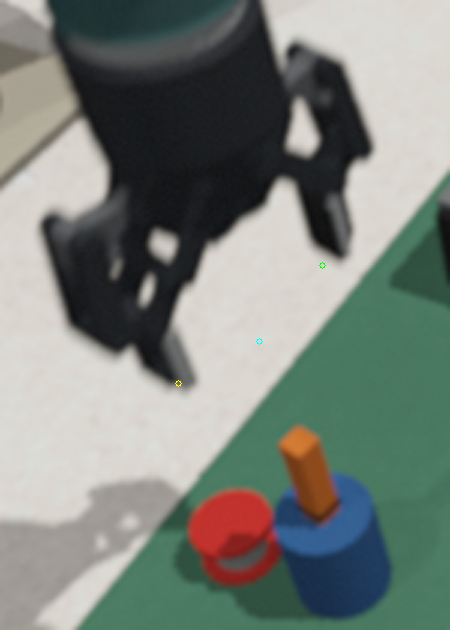

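View pics/top1c.png

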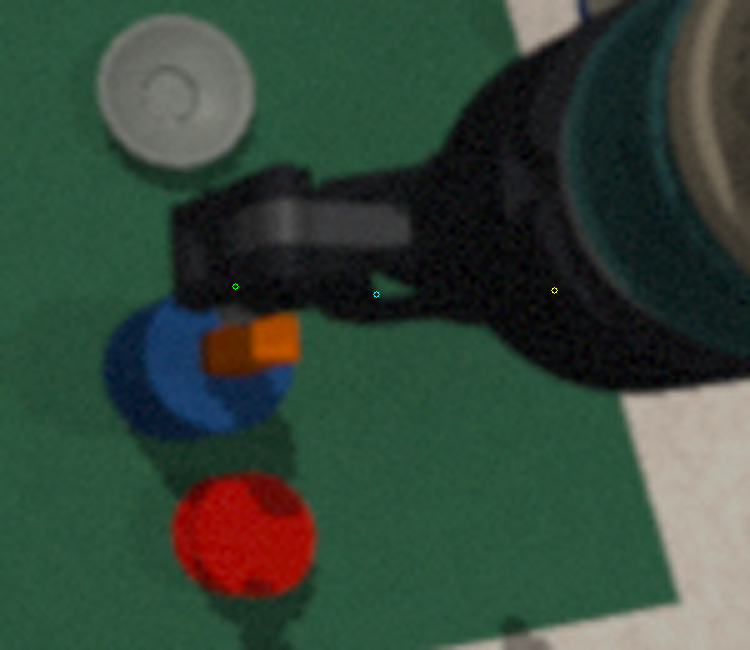

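```bash
python3 -m jog '0 0 -15 0 0 0;0 0 -30 0 0 0;0 0 -45 0 0 0;0 0 -60 0 0 0;0 0 -75 0 0 0;0 0 -90 0 0 0;0 0 -105 0 0 0;0 0 -115 0 0 0;0 0 -121 0 0 0;0 0 -121 0 0 0' 1 50 
python3 - <<'E'
from h import *
for n in('scene','top'):
    im,d=bot.grab_frame(n);np.savez(f'{n}2.npz',im=im,d=d)
    b=(140,190,250,310) if n=='scene' else (390,190,490,290)
    cv2.imwrite(f'pics/{n}2c.png',cv2.resize(im[b[1]:b[3],b[0]:b[2],::-1],None,fx=5,fy=5,interpolation=cv2.INTER_CUBIC))
print(bot.read_state()['eef_pos'],bot.read_state()['contact_force'])
E
```

```text
time: 3.2
eef_pos: [0.4973, -0.1955, 0.0796]
tcp_rot: [180.0, -0.1, 168.9]
contact_force: [-1.3, -0.5, 0.1]
width: 1.006
[ 0.49827811 -0.19617694  0.08073969] [ 0.08474896 -0.29906271  0.58482206]
```

View pics/scene2c.png

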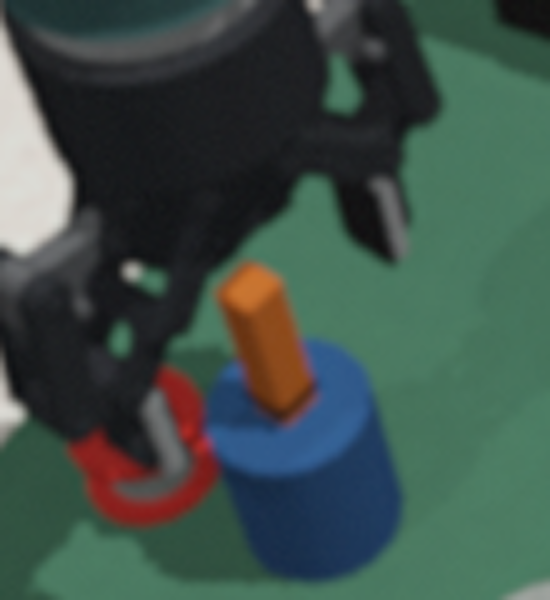

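View pics/top2c.png

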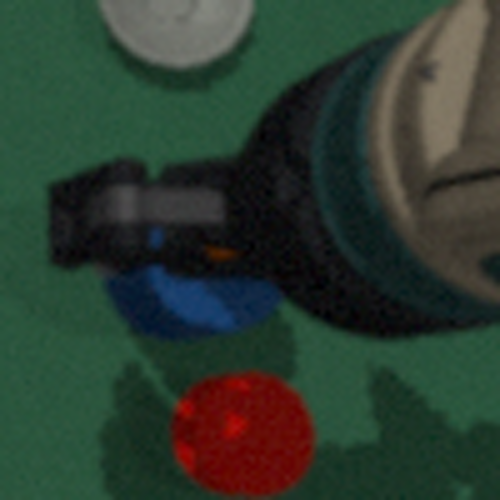

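```bash
python3 -m jog '0 0 0 0 0 0;0 0 0 0 0 0;0 0 0 0 0 0;0 0 0 0 0 0;0 0 0 0 0 0;0 0 0 0 0 0;0 0 0 0 0 0;0 0 0 0 0 0;0 0 0 0 0 0;0 0 0 0 0 0' 0 50 
python3 - <<'E'
from h import *
for n in('scene','top'):
    im,d=bot.grab_frame(n);np.savez(f'{n}3.npz',im=im,d=d)
    b=(140,190,250,310) if n=='scene' else (390,190,490,290)
    cv2.imwrite(f'pics/{n}3c.png',cv2.resize(im[b[1]:b[3],b[0]:b[2],::-1],None,fx=5,fy=5,interpolation=cv2.INTER_CUBIC))
s=bot.read_state();print(s['eef_pos'],s['contact_force'],s['moment'],s['tcp_rot'])
E
```

```text
time: 4.3
eef_pos: [0.4981, -0.1962, 0.0805]
tcp_rot: [-180.0, 0.0, 168.8]
contact_force: [-1.2, 0.0, 3.2]
width: 0.174
[ 0.49809007 -0.19615328  0.08053612] [-1.30041373  0.68519719  3.91580085] [ 0.1564835   0.19029037 -0.01114558] [-1.79998231e+02  1.40335901e-02  1.68841575e+02]
```

View pics/scene3c.png

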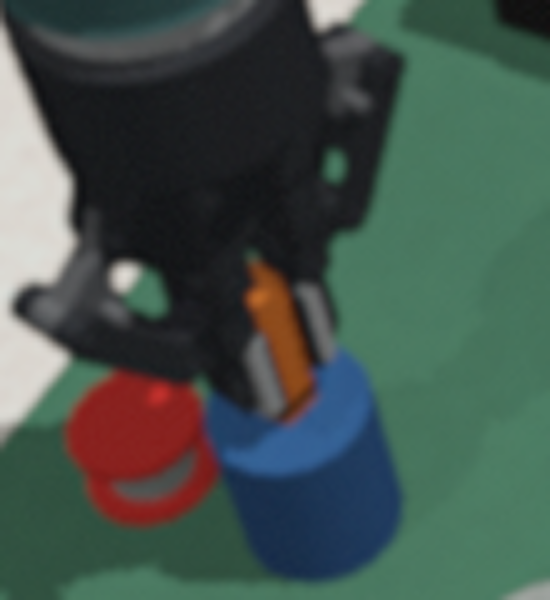

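```bash
python3 -m jog '0 0 5 0 0 0;0 0 15 0 0 0;0 0 28 0 0 0;0 0 42 0 0 0;0 0 56 0 0 0;0 0 70 0 0 0;0 0 84 0 0 0;0 0 97 0 0 0;0 0 100 0 0 0;0 0 100 0 0 0' && python3 -m jog '-2 20 0 0 0 0;-6 60 0 0 0 0;-10 100 0 0 0 0;-14 140 0 0 0 0;-18 180 0 0 0 0;-22 220 0 0 0 0;-26 260 0 0 0 0;-30 300 0 0 0 0;-33 325 0 0 0 0;-34 333 0 0 0 0' && python3 -m jog '0 0 -5 0 0 0;0 0 -10 0 0 0;0 0 -15 0 0 0;0 0 -18 0 0 0;0 0 -20 0 0 0;0 0 -20 0 0 0;0 0 -20 0 0 0;0 0 -20 0 0 0;0 0 -20 0 0 0;0 0 -20 0 0 0'
cat > look.py <<'E'
import sys
from h import *
t=sys.argv[1]
for n in('scene','top'):
    im,d=bot.grab_frame(n);np.savez(f'{n}{t}.npz',im=im,d=d)
    b=(220,60,350,210) if n=='scene' else (175,210,325,330)
    cv2.imwrite(f'pics/{n}{t}c.png',cv2.resize(im[b[1]:b[3],b[0]:b[2],::-1],None,fx=4,fy=4,interpolation=cv2.INTER_CUBIC))
s=bot.read_state();print(s['time'],s['eef_pos'],s['contact_force'],s['moment'],s['tcp_rot'])
E
python3 look.py 4
```

```text
time: 5.4
eef_pos: [0.4985, -0.1964, 0.1811]
tcp_rot: [-180.0, 0.1, 168.8]
contact_force: [-0.5, -0.5, -0.8]
width: 0.168
time: 6.4
eef_pos: [0.4627, 0.1389, 0.1794]
tcp_rot: [-180.0, -0.1, 169.0]
contact_force: [-0.3, -0.6, -0.8]
width: 0.171
time: 7.4
eef_pos: [0.4641, 0.1369, 0.1605]
tcp_rot: [180.0, 0.0, 168.8]
contact_force: [-0.1, -0.2, -0.1]
width: 0.169
7.5 [0.46406343 0.13694838 0.16042358] [-0.63473148 -0.60356005 -0.95231598] [-0.04033861  0.05173335  0.02563145] [1.79994062e+02 1.35657269e-02 1.68847163e+02]
```

View pics/scene4c.png

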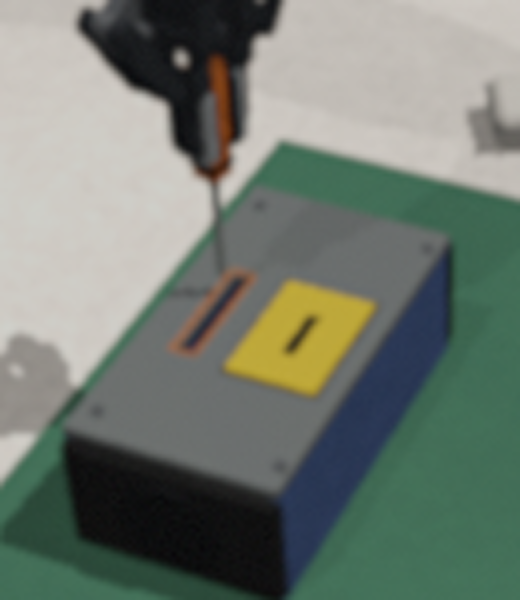

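View pics/top4c.png

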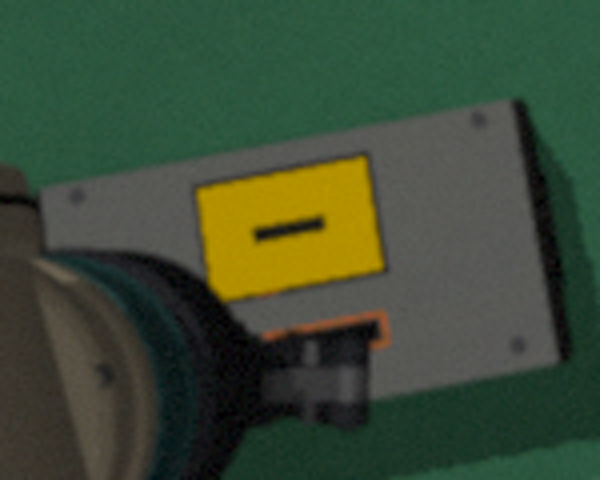

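```bash
python3 - <<'E'
from h import *
z=np.load('scene4.npz');im=z['im'];z0=np.load('scene0.npz')['im']
a=cv2.resize(im[90:160,250:310,::-1],None,fx=10,fy=10,interpolation=cv2.INTER_CUBIC)[:600];cv2.imwrite('pics/z4.png',a)
df=np.abs(im.astype(int)-z0).sum(2)
g=cv2.cvtColor(im,cv2.COLOR_RGB2GRAY).astype(float)
for r in range(100,132): print(r,g[r,266:284].astype(int))
# slot dark centroid per row in frame 0
E
```

```text
100 [176 136  80  47  55  69  77  81  73  60  57  99 157 190 202 203 203 198]
101 [190 160 108  60  47  56  63  64  57  48  59 112 166 195 203 203 200 190]
102 [198 178 133  78  46  39  40  41  45  55  85 134 176 197 203 200 191 170]
103 [201 187 156 116  82  57  39  37  58  90 127 161 188 200 199 191 172 142]
104 [202 195 180 161 137 108  72  59  89 132 165 186 198 200 193 175 144 112]
105 [202 200 197 191 179 155 114  85 115 161 188 199 202 197 181 151 116  98]
106 [202 202 203 202 198 183 146 103 129 176 199 204 200 186 160 123 100  98]
107 [204 203 203 204 203 194 162 117 135 181 201 203 192 166 131 103  99 104]
108 [204 203 203 203 204 198 171 124 137 180 198 193 173 141 108  97 103 108]
109 [203 202 202 202 204 199 173 126 133 173 186 172 143 113 100 101 106 108]
110 [201 201 202 203 204 199 174 127 124 158 163 141 112 100 101 106 106 103]
111 [201 202 203 203 204 200 177 130 112 135 137 115  99 101 106 107 107  99]
112 [202 202 203 204 204 201 179 135 102 109 112 102 100 105 108 110 108 102]
113 [202 203 203 203 204 201 181 138  97  94  98 100 104 108 110 110 110 108]
114 [202
[... 695 characters left out ...]
23 [165 131 105  99 104 109 108  99  87  89 101 108 111 109 110 111 110 110]
124 [138 109 100 103 107 110 108 101  90  89 100 108 110 110 110 111 110 110]
125 [112 100 103 107 110 110 109 101  89  88  99 107 111 110 110 110 109 108]
126 [101 102 106 109 110 110 109 102  91  87  99 108 113 113 111 110 108 106]
127 [101 106 109 110 110 111 109 104  93  89 102 111 114 113 111 110 107 106]
128 [105 108 109 110 110 110 109 106  99  98 105 109 105 101 101 102 104 107]
129 [108 110 110 110 110 110 110 109 108 107 106 100  88  78  81  89 102 111]
130 [108 109 110 111 110 110 109 112 114 111 103  87  66  56  66  86 104 112]
131 [103 103 105 107 106 103 104 110 114 109  93  71  53  54  77  98 108 112]
```

View pics/z4.png

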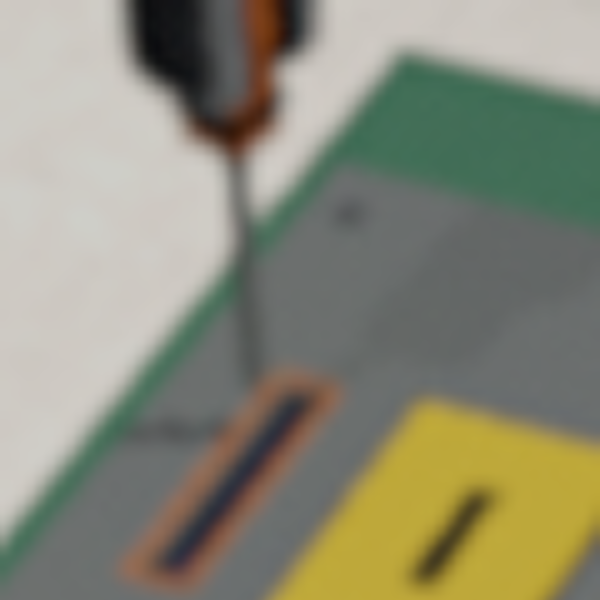

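```bash
python3 - <<'E'
from h import *
for r in(127.5,128.3):
  for zz in(.083,.085,.087): print(r,zz,onplane('scene',np.array(274.7),np.array(r),zz))
# slot axis in scene: dark line
im=np.load('scene0.npz')['im'];g=cv2.cvtColor(im,cv2.COLOR_RGB2GRAY).astype(float)
v,u=np.mgrid[:400,:640]
for n in('scene','top'):
    im=np.load(n+'0.npz')['im'].astype(float);g=im.sum(2)
    W=onplane(n,u,v,.075);x,y=W[...,0],W[...,1]
    for lo,hi in((.095,.11),(.11,.13),(.13,.15)):
        m=(y>lo)&(y<hi)&(x>.44)&(x<.49)
        xs=x[m]*1000;gg=g[m];rr=im[...,0][m]-im[...,1][m]
        b=np.arange(450,482,1.5);i=np.digitize(xs,b)
        print(n,lo,[(float(b[k-1]),int(gg[i==k].mean()),int(rr[i==k].mean())) for k in range(1,len(b)) if (i==k).any()])
E
```

```text
127.5 0.083 [0.45985959 0.14275637 0.083     ]
127.5 0.085 [0.46115126 0.14056966 0.085     ]
127.5 0.087 [0.46244292 0.13838296 0.087     ]
128.3 0.083 [0.46100175 0.14053043 0.083     ]
128.3 0.085 [0.4622896  0.13835116 0.085     ]
128.3 0.087 [0.46357745 0.13617189 0.087     ]
scene 0.095 [(450.0, 318, -4), (451.5, 319, -4), (453.0, 320, -3), (454.5, 323, 3), (456.0, 329, 16), (457.5, 328, 27), (459.0, 318, 33), (460.5, 291, 29), (462.0, 253, 18), (463.5, 199, 4), (465.0, 158, -3), (466.5, 164, 8), (468.0, 197, 24), (469.5, 253, 36), (471.0, 289, 37), (472.5, 316, 26), (474.0, 323, 11), (475.5, 321, 1), (477.0, 318, -3), (478.5, 318, -4), (480.0, 318, -4)]
scene 0.11 [(450.0, 318, -4), (451.5, 318, -4), (453.0, 321, -2), (454.5, 324, 4), (456.0, 329, 16), (457.5, 327, 29), (459.0, 314, 34), (460.5, 289, 28), (462.0, 254, 19), (463.5, 208, 6), (465.0, 161, -2), (466.5, 156, 5), (468.0, 199, 24), (469.5, 252, 35), (471.0, 296, 33), (472.5, 320, 24), (474.0, 325, 13), (475.5, 322, 1), (477.0, 319, -3), (478.5, 317, -4), (480.0, 317, -4)]
scene 0.13 [(450.0, 317, -3), (451.5, 318, -4
[... 765 characters left out ...]
 240, 0), (454.5, 241, 2), (456.0, 255, 27), (457.5, 245, 48), (459.0, 200, 33), (460.5, 113, 12), (462.0, 57, 8), (463.5, 47, 8), (465.0, 50, 10), (466.5, 87, 11), (468.0, 156, 26), (469.5, 236, 46), (471.0, 255, 41), (472.5, 248, 8), (474.0, 243, 0), (475.5, 239, 0), (477.0, 243, 0), (478.5, 242, -1), (480.0, 243, 0)]
top 0.13 [(450.0, 240, -1), (451.5, 240, 0), (453.0, 239, 0), (454.5, 240, 3), (456.0, 251, 26), (457.5, 248, 49), (459.0, 200, 36), (460.5, 114, 18), (462.0, 75, 18), (463.5, 68, 17), (465.0, 70, 19), (466.5, 104, 21), (468.0, 173, 33), (469.5, 232, 45), (471.0, 256, 41), (472.5, 244, 6), (474.0, 240, -1), (475.5, 243, -1), (477.0, 240, -1), (478.5, 240, 0), (480.0, 240, 0)]
```

```bash
python3 -m jog '1 -0.5 -1 0 0 0;2.3 -1.5 -3 0 0 0;2.3 -1.5 -5 0 0 0;2.3 -1.5 -7 0 0 0;2.3 -1.5 -7 0 0 0;2.3 -1.5 -7 0 0 0;2.3 -1.5 -7 0 0 0;2.3 -1.5 -7 0 0 0;2.3 -1.5 -7 0 0 0;2.3 -1.5 -7 0 0 0'
python3 look.py 5
python3 - <<'E'
from h import *
z=np.load('scene5.npz');im=z['im']
a=cv2.resize(im[95:155,250:310,::-1],None,fx=10,fy=10,interpolation=cv2.INTER_CUBIC)[:600];cv2.imwrite('pics/z5.png',a)
g=cv2.cvtColor(im,cv2.COLOR_RGB2GRAY)
for r in range(118,136): print(r,g[r,266:290].astype(int))
E
```

```text
time: 8.5
eef_pos: [0.4663, 0.1354, 0.1534]
tcp_rot: [180.0, 0.0, 168.8]
contact_force: [0.2, -0.7, -0.3]
width: 0.164
8.6 [0.46631198 0.13536881 0.15335709] [-0.27690282  0.41407788 -0.33223551] [ 0.01742055  0.02682952 -0.00939489] [1.79998163e+02 5.33954774e-03 1.68837967e+02]
118 [202 202 200 192 171 138 106  90  84  88  99 108 110 111 110 110 110 110
 110 110 110 109 109 109]
119 [203 201 193 174 143 112  97  93  87  87  98 108 111 111 110 110 110 110
 110 110 111 110 109 109]
120 [202 195 177 147 115 100 101  98  90  87  98 107 109 111 111 110 110 110
 110 110 110 109 108 107]
121 [198 181 152 118 101 102 106 103  93  88  96 106 111 110 111 110 110 109
 110 109 108 107 105 104]
122 [185 158 124 102 101 106 109 106  96  88  95 106 110 110 111 110 110 111
 110 108 106 104 104 103]
123 [166 131 104  99 105 109 111 107  96  88  95 105 111 111 110 110 111 110
 108 106 104 103 102 103]
124 [138 109 100 104 108 110 111 108  97  87  93 104 110 110 110 110 110 110
 108 104 103 102 103 104]
125 [112 100 103 108 110 111 112 107  97  87  93 105 110 111 111 111 110 109
 107 105 104 104 103 
[... 334 characters left out ...]
 111 111 111 109 102  91  86  86  82  79  82  91 102 108
 109 108 109 110 109 109]
130 [110 111 110 111 110 111 111 111 105  95  86  78  64  56  67  85 103 110
 110 110 111 110 109 110]
131 [110 109 109 109 109 110 111 111 108  98  84  72  57  56  77  97 107 111
 111 111 110 110 108 113]
132 [104 103 102 102 104 105 105 105 101  91  77  61  55  72  95 109 113 111
 110 110 110 108 110 121]
133 [ 94  94  91  91  94  98  97  91  85  74  58  53  66  90 108 113 112 110
 110 110 109 110 119 136]
134 [ 96  95  94  95  98 101  98  85  66  53  49  60  84 103 113 113 111 111
 111 109 109 116 133 149]
135 [106 107 106 108 111 111 103  83  58  44  57  81 102 111 113 111 111 110
 109 109 111 125 145 158]
```

View pics/z5.png

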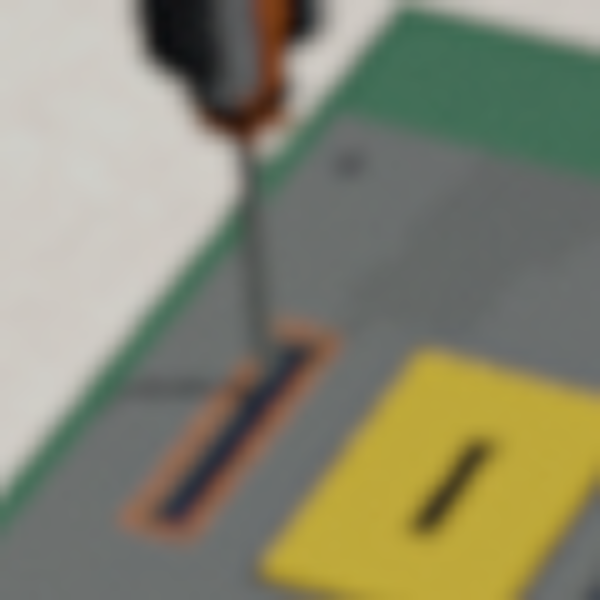

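View pics/top5c.png

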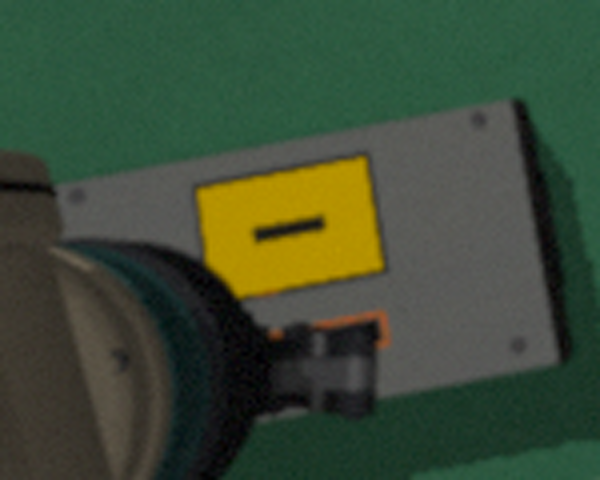

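```bash
python3 - <<'E'
from h import *
for r in(130,131,132):
  for zz in(.077,.078,.080): print(r,zz,onplane('scene',np.array(275.4+.13*(r-127)),np.array(float(r)),zz).round(4))
for P in ((.4663,.1354,.078),(.4655,.137,.078),(.4655,.137,.075)): print(proj('scene',P))
E
```

```text
130 0.077 [0.4616 0.1432 0.077 ]
130 0.078 [0.4622 0.1421 0.078 ]
130 0.08 [0.4635 0.1399 0.08  ]
131 0.077 [0.4632 0.1405 0.077 ]
131 0.078 [0.4639 0.1394 0.078 ]
131 0.08 [0.4651 0.1372 0.08  ]
132 0.077 [0.4649 0.1378 0.077 ]
132 0.078 [0.4655 0.1367 0.078 ]
132 0.08 [0.4668 0.1346 0.08  ]
[276.10277265 132.49917184]
[276.1104965  131.92049432]
[276.22234776 133.11781449]
```

```bash
python3 -m jog '0 0 -1 0 0 0;0 0 -2 0 0 0;0 0 -3 0 0 0;0 0 -3.5 0 0 0;0 0 -3.5 0 0 0;0 0 -3.5 0 0 0;0 0 -3.5 0 0 0;0 0 -3.5 0 0 0;0 0 -3.5 0 0 0;0 0 -3.5 0 0 0' && python3 -m jog '0 0 -0.3 0 0 0;0 0 -0.6 0 0 0;0 0 -0.9 0 0 0;0 0 -1.2 0 0 0;0 0 -1.5 0 0 0;0 0 -1.5 0 0 0;0 0 -1.5 0 0 0;0 0 -1.5 0 0 0;0 0 -1.5 0 0 0;0 0 -1.5 0 0 0'
```

```text
time: 9.6
eef_pos: [0.4663, 0.1354, 0.1499]
tcp_rot: [180.0, 0.0, 168.8]
contact_force: [0.3, -0.0, -0.5]
width: 0.165
time: 10.6
eef_pos: [0.4663, 0.1354, 0.1483]
tcp_rot: [-180.0, 0.0, 168.8]
contact_force: [-0.0, 0.2, -0.5]
width: 0.168
```

```bash
python3 -m jog '0 0 -0.5 0 0 0;0 0 -1 0 0 0;0 0 -1.5 0 0 0;0 0 -2 0 0 0;0 0 -2 0 0 0;0 0 -2 0 0 0;0 0 -2 0 0 0;0 0 -2 0 0 0;0 0 -2 0 0 0;0 0 -2 0 0 0' && python3 -m jog '0 0 -0.5 0 0 0;0 0 -1 0 0 0;0 0 -1.5 0 0 0;0 0 -2 0 0 0;0 0 -2.5 0 0 0;0 0 -3 0 0 0;0 0 -3 0 0 0;0 0 -3 0 0 0;0 0 -3 0 0 0;0 0 -3 0 0 0'; python3 look.py 6;python3 - <<'E'
from h import *
im=np.load('scene6.npz')['im']
a=cv2.resize(im[95:155,250:310,::-1],None,fx=10,fy=10,interpolation=cv2.INTER_CUBIC)[:600];cv2.imwrite('pics/z6.png',a)
E
```

```text
time: 11.6
eef_pos: [0.4663, 0.1354, 0.1463]
tcp_rot: [180.0, 0.0, 168.8]
contact_force: [0.0, -0.5, 0.6]
width: 0.162
time: 12.6
eef_pos: [0.4663, 0.1354, 0.1433]
tcp_rot: [180.0, 0.0, 168.8]
contact_force: [0.1, 0.8, -0.2]
width: 0.166
12.7 [0.46631794 0.13536369 0.143356  ] [ 0.0665317   0.64904837 -0.30471434] [-0.00505448  0.04397596 -0.02237594] [1.79999204e+02 4.83337076e-03 1.68839253e+02]
```

View pics/z6.png

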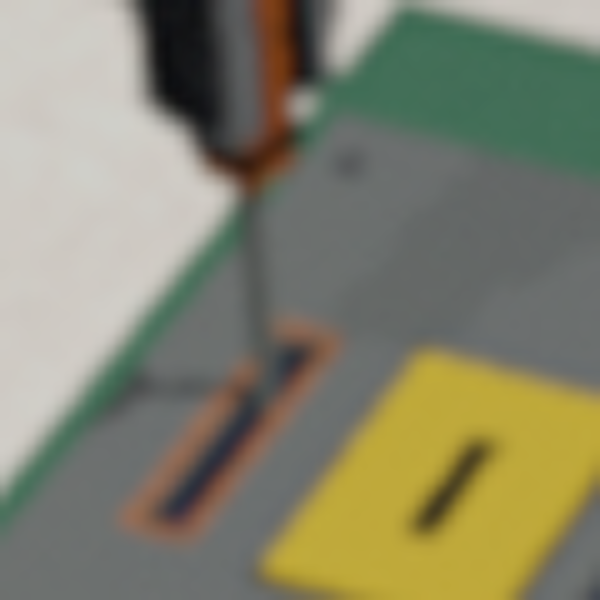

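```bash
python3 -m jog '0 0 -2 0 0 0;0 0 -4 0 0 0;0 0 -7 0 0 0;0 0 -10 0 0 0;0 0 -13 0 0 0;0 0 -16 0 0 0;0 0 -18 0 0 0;0 0 -20 0 0 0;0 0 -20 0 0 0;0 0 -20 0 0 0' && python3 -m jog '0 0 -0.5 0 0 0;0 0 -1 0 0 0;0 0 -1.5 0 0 0;0 0 -2 0 0 0;0 0 -2.5 0 0 0;0 0 -3 0 0 0;0 0 -3 0 0 0;0 0 -3 0 0 0;0 0 -3 0 0 0;0 0 -3 0 0 0'
```

```text
time: 13.7
eef_pos: [0.4663, 0.1354, 0.1233]
tcp_rot: [-180.0, 0.0, 168.8]
contact_force: [0.0, 0.0, 0.4]
width: 0.166
time: 14.7
eef_pos: [0.4663, 0.1354, 0.1203]
tcp_rot: [180.0, 0.0, 168.8]
contact_force: [0.3, 1.2, -0.7]
width: 0.172
```

```bash
cat > f.py <<'E'
from station import bot
import numpy as np
s=bot.read_state();print(s['time'],s['eef_pos'].round(4),s['contact_force'].round(2))
E
python3 -m jog '0 0 -0.5 0 0 0;0 0 -1 0 0 0;0 0 -1.5 0 0 0;0 0 -2 0 0 0;0 0 -2.5 0 0 0;0 0 -2.5 0 0 0;0 0 -2.5 0 0 0;0 0 -2.5 0 0 0;0 0 -2.5 0 0 0;0 0 -2.5 0 0 0' && python3 -m jog '0 0 -0.2 0 0 0;0 0 -0.4 0 0 0;0 0 -0.6 0 0 0;0 0 -0.8 0 0 0;0 0 -1 0 0 0;0 0 -1 0 0 0;0 0 -1 0 0 0;0 0 -1 0 0 0;0 0 -1 0 0 0;0 0 -1 0 0 0'
```

```text
time: 15.7
eef_pos: [0.4663, 0.1354, 0.1178]
tcp_rot: [180.0, 0.0, 168.8]
contact_force: [-0.5, -0.4, -0.5]
width: 0.17
time: 16.7
eef_pos: [0.4663, 0.1354, 0.1169]
tcp_rot: [180.0, 0.0, 168.8]
contact_force: [-0.4, 0.6, 1.3]
width: 0.171
```

Possibly touching (1.3 N at tip height ≈ 42 mm). Continue in small steps.

```bash
python3 -m jog '0 0 -0.2 0 0 0;0 0 -0.4 0 0 0;0 0 -0.6 0 0 0;0 0 -0.8 0 0 0;0 0 -1 0 0 0;0 0 -1 0 0 0;0 0 -1 0 0 0;0 0 -1 0 0 0;0 0 -1 0 0 0;0 0 -1 0 0 0' && python3 -m jog '0 0 -0.2 0 0 0;0 0 -0.4 0 0 0;0 0 -0.6 0 0 0;0 0 -0.8 0 0 0;0 0 -1 0 0 0;0 0 -1 0 0 0;0 0 -1 0 0 0;0 0 -1 0 0 0;0 0 -1 0 0 0;0 0 -1 0 0 0'
```

```text
time: 17.7
eef_pos: [0.4663, 0.1354, 0.1158]
tcp_rot: [180.0, 0.0, 168.8]
contact_force: [-1.2, -0.0, 2.9]
width: 0.169
time: 18.7
eef_pos: [0.4663, 0.1354, 0.1148]
tcp_rot: [180.0, 0.0, 168.8]
contact_force: [-0.3, -0.9, 3.5]
width: 0.17
```

```bash
python3 -m jog '0 0 -0.2 0 0 0;0 0 -0.4 0 0 0;0 0 -0.6 0 0 0;0 0 -0.8 0 0 0;0 0 -1 0 0 0;0 0 -1.2 0 0 0;0 0 -1.5 0 0 0;0 0 -1.5 0 0 0;0 0 -1.5 0 0 0;0 0 -1.5 0 0 0' && python3 look.py 7
```

```text
time: 19.7
eef_pos: [0.4663, 0.1354, 0.1133]
tcp_rot: [180.0, 0.0, 168.8]
contact_force: [-0.2, 0.3, 3.8]
width: 0.171
19.8 [0.46634623 0.13536743 0.11335131] [-0.16588402 -0.27104567  3.61672277] [-0.01877773  0.07042432 -0.00289691] [1.79996765e+02 7.25851410e-03 1.68839052e+02]
```

```bash
cat > cap.py <<'E'
from h import *
import sys
im,d=bot.grab_frame('scene');v,u=np.mgrid[:400,:640];W=unproj('scene',u,v,d)
hsv=cv2.cvtColor(im,cv2.COLOR_RGB2HSV);m=(hsv[...,0]>20)&(hsv[...,0]<32)&(hsv[...,1]>150)&(u>260)&(u<330)&(v>110)&(v<180)
print('cap z',np.median(W[m],0).round(4),m.sum())
E
python3 -m jog '0 0 -0.2 0 0 0;0 0 -0.4 0 0 0;0 0 -0.6 0 0 0;0 0 -0.8 0 0 0;0 0 -1 0 0 0;0 0 -1 0 0 0;0 0 -1 0 0 0;0 0 -1 0 0 0;0 0 -1 0 0 0;0 0 -1 0 0 0' && python3 cap.py
```

```text
time: 20.8
eef_pos: [0.4664, 0.1354, 0.1124]
tcp_rot: [180.0, 0.0, 168.8]
contact_force: [0.1, -0.0, 5.2]
width: 0.169
cap z [0.5138 0.1198 0.077 ] 591
```

```bash
python3 -m jog '0 0 -0.2 0 0 0;0 0 -0.4 0 0 0;0 0 -0.6 0 0 0;0 0 -0.8 0 0 0;0 0 -1 0 0 0;0 0 -1 0 0 0;0 0 -1 0 0 0;0 0 -1 0 0 0;0 0 -1 0 0 0;0 0 -1 0 0 0' && python3 cap.py
```

```text
time: 21.85
eef_pos: [0.4664, 0.1354, 0.1114]
tcp_rot: [180.0, 0.0, 168.8]
contact_force: [1.4, 0.7, 5.2]
width: 0.168
cap z [0.5134 0.1194 0.0772] 596
```

```bash
python3 -m jog '0 0 -0.2 0 0 0;0 0 -0.4 0 0 0;0 0 -0.6 0 0 0;0 0 -0.8 0 0 0;0 0 -0.8 0 0 0;0 0 -0.8 0 0 0;0 0 -0.8 0 0 0;0 0 -0.8 0 0 0;0 0 -0.8 0 0 0;0 0 -0.8 0 0 0' && python3 cap.py
```

```text
time: 22.9
eef_pos: [0.4664, 0.1354, 0.1106]
tcp_rot: [180.0, 0.0, 168.8]
contact_force: [0.5, 0.4, 4.8]
width: 0.164
cap z [0.5162 0.117  0.0887] 666
```

```bash
python3 -m jog '0 0 2 0 0 0;0 0 6 0 0 0;0 0 13 0 0 0;0 0 22 0 0 0;0 0 32 0 0 0;0 0 43 0 0 0;0 0 54 0 0 0;0 0 64 0 0 0;0 0 69.8 0 0 0;0 0 69.8 0 0 0' && python3 look.py 8; python3 cap.py
```

```text
time: 23.95
eef_pos: [0.4671, 0.1355, 0.1816]
tcp_rot: [180.0, 0.1, 168.8]
contact_force: [0.3, 0.1, -1.3]
width: 0.167
24.05 [0.46616322 0.13532417 0.18024956] [-0.2075385  -0.0620512  -0.89860786] [-0.03232696  0.04800237  0.00938587] [-1.79996110e+02 -8.15475650e-03  1.68838211e+02]
cap z [0.5162 0.1171 0.0888] 665
```

View pics/scene8c.png

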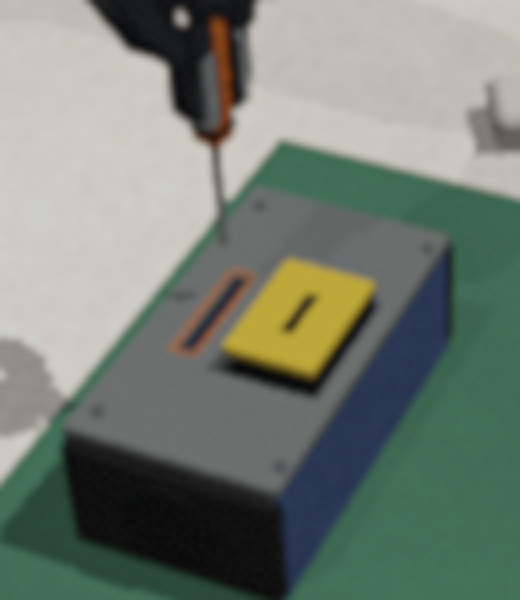

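The cap stands raised (crop ~(300,315)), and the probe hangs straight and clear, its tip at ~(222,243). Returning to the stand.

```bash
python3 -m jog '2 -20 0 0 0 0;6 -60 0 0 0 0;10 -100 0 0 0 0;14 -140 0 0 0 0;17 -180 0 0 0 0;21 -220 0 0 0 0;25 -260 0 0 0 0;28 -300 0 0 0 0;31 -323 0 0 0 0;31.7 -331.5 0 0 0 0' && python3 -m jog '0 0 0 0 0 0;0 0 -5 0 0 0;0 0 -10 0 0 0;0 0 -15 0 0 0;0 0 -20 0 0 0;0 0 -25 0 0 0;0 0 -28 0 0 0;0 0 -28 0 0 0;0 0 -28 0 0 0;0 0 -28 0 0 0'
python3 - <<'E'
from h import *
im,d=bot.grab_frame('scene')
b=(140,190,250,310)
cv2.imwrite('pics/scene9c.png',cv2.resize(im[b[1]:b[3],b[0]:b[2],::-1],None,fx=5,fy=5,interpolation=cv2.INTER_CUBIC))
E
```

```text
time: 25.1
eef_pos: [0.4979, -0.1983, 0.1796]
tcp_rot: [-180.0, -0.0, 168.7]
contact_force: [0.8, 0.7, -0.3]
width: 0.167
time: 26.1
eef_pos: [0.4982, -0.1963, 0.1526]
tcp_rot: [-180.0, 0.0, 168.8]
contact_force: [0.2, 0.4, -0.6]
width: 0.167
```

View pics/scene9c.png

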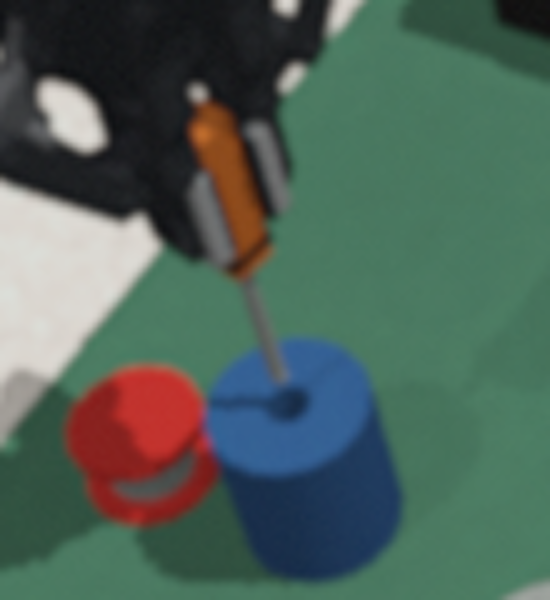

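```bash
python3 -m jog '0 0 -4 0 0 0;0 0 -10 0 0 0;0 0 -18 0 0 0;0 0 -26 0 0 0;0 0 -34 0 0 0;0 0 -42 0 0 0;0 0 -50 0 0 0;0 0 -58 0 0 0;0 0 -64 0 0 0;0 0 -67 0 0 0' && python3 -m jog '0 0 -0.5 0 0 0;0 0 -1 0 0 0;0 0 -1.5 0 0 0;0 0 -2 0 0 0;0 0 -2.5 0 0 0;0 0 -3 0 0 0;0 0 -3.5 0 0 0;0 0 -4 0 0 0;0 0 -4 0 0 0;0 0 -4 0 0 0'&& python3 -m jog '0 0 -0.3 0 0 0;0 0 -0.5 0 0 0;0 0 -0.8 0 0 0;0 0 -1 0 0 0;0 0 -1 0 0 0;0 0 -1 0 0 0;0 0 -1 0 0 0;0 0 -1 0 0 0;0 0 -1 0 0 0;0 0 -1 0 0 0'
```

```text
time: 27.15
eef_pos: [0.4976, -0.1959, 0.0845]
tcp_rot: [180.0, -0.1, 168.8]
contact_force: [0.5, 0.6, 0.2]
width: 0.168
time: 28.15
eef_pos: [0.498, -0.1961, 0.0813]
tcp_rot: [180.0, -0.0, 168.8]
contact_force: [-0.7, 0.2, -0.9]
width: 0.168
time: 29.15
eef_pos: [0.498, -0.1962, 0.0805]
tcp_rot: [-180.0, 0.0, 168.8]
contact_force: [-1.1, 1.2, 4.5]
width: 0.169
```

```bash
python3 -m jog '0 0 0 0 0 0;0 0 0 0 0 0;0 0 0 0 0 0;0 0 0 0 0 0;0 0 0 0 0 0;0 0 0 0 0 0;0 0 0 0 0 0;0 0 0 0 0 0;0 0 0 0 0 0;0 0 0 0 0 0' 1 && python3 -m jog '0 0 5 0 0 0;0 0 15 0 0 0;0 0 30 0 0 0;0 0 45 0 0 0;0 0 60 0 0 0;0 0 75 0 0 0;0 0 90 0 0 0;0 0 105 0 0 0;0 0 115 0 0 0;0 0 120 0 0 0' && python3 -m jog '-10 20 5 0 0 0;-20 40 10 0 0 0;-30 60 15 0 0 0;-40 80 20 0 0 0;-50 100 20 0 0 0;-60 120 20 0 0 0;-65 140 20 0 0 0;-70 150 20 0 0 0;-70 150 20 0 0 0;-70 150 20 0 0 0'
python3 - <<'E'
from h import *
for n in('scene','top'):
    im,d=bot.grab_frame(n);cv2.imwrite(f'pics/{n}10.png',im[...,::-1]);np.savez(f'{n}10.npz',im=im,d=d)
    b=(140,220,250,320) if n=='scene' else (390,190,490,290)
    cv2.imwrite(f'pics/{n}10c.png',cv2.resize(im[b[1]:b[3],b[0]:b[2],::-1],None,fx=5,fy=5,interpolation=cv2.INTER_CUBIC))
    v,u=np.mgrid[:400,:640]
    for t in('0','10'):
        z=np.load(f'{n}{t}.npz');im=z['im'];W=unproj(n,u,v,z['d']);h=cv2.cvtColor(im,cv2.COLOR_RGB2HSV);H,S=h[...,0],h[...,1]
        x,y,zz=np.moveaxis(W,-1,0)
        m=(H>4)&(H<18)&(S>150)&(zz>.119)&(zz<.14)&(y<-.15)&(y>-.25)&(x<.55)&(x>.45)
        print(n,t,'handle top',W[m].mean(0).round(4),m.sum())
        m=((H<4)|(H>174))&(S>180)&(y<-.15)&(y>-.25)&(x<.5)&(x>.4)&(zz<.05); print('spool',W[m].mean(0).round(4))
        m=(S<60)&(zz>.005)&(zz<.02)&(y<-.18)&(y>-.26)&(x<.64)&(x>.56); print('dish',W[m].mean(0).round(4))
E
python3 f.py
```

```text
time: 30.15
eef_pos: [0.498, -0.1961, 0.0803]
tcp_rot: [-180.0, 0.0, 168.8]
contact_force: [-0.2, 0.1, -0.5]
width: 0.996
time: 31.15
eef_pos: [0.4987, -0.1965, 0.2021]
tcp_rot: [-180.0, 0.1, 168.8]
contact_force: [0.0, -0.2, -0.1]
width: 1.002
time: 32.15
eef_pos: [0.4282, -0.0464, 0.2203]
tcp_rot: [-180.0, 0.0, 168.9]
contact_force: [0.1, -1.2, 0.1]
width: 0.998
scene 0 handle top [ 0.4998 -0.1979  0.1237] 104
spool [ 0.4382 -0.2062  0.0245]
dish [ 0.5995 -0.2184  0.0119]
scene 10 handle top [ 0.4999 -0.1974  0.1238] 102
spool [ 0.4381 -0.2061  0.0245]
dish [ 0.5995 -0.2183  0.0118]
top 0 handle top [ 0.4966 -0.1949  0.123 ] 88
spool [ 0.4345 -0.1997  0.0242]
dish [ 0.5998 -0.2207  0.0107]
top 10 handle top [nan nan nan] 0
spool [nan nan nan]
dish [ 0.5999 -0.2207  0.0108]
32.25 [ 0.4285 -0.0468  0.2204] [-0.39 -1.46 -0.35]<stdin>:11: RuntimeWarning: Mean of empty slice.
  ret = um.true_divide(
<stdin>:12: RuntimeWarning: Mean of empty slice.
```

View pics/scene10.png

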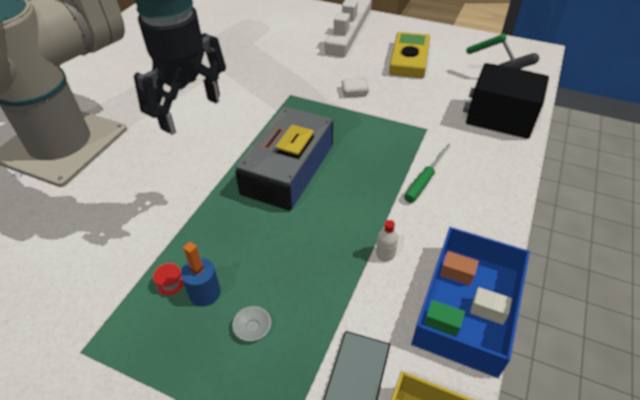

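View pics/scene10c.png

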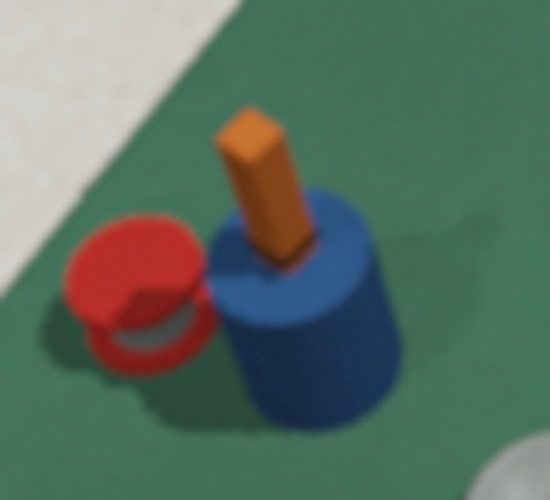

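The probe is back upright in the stand (handle top at pixel ~(190,248), same height as before). The battery cap is raised at ~(295,140), and the spool, dish and flux bottle haven't moved. Handing in.

```bash
python3 -c "
from station import bot
print(bot.hand_in())"
```

```text
the job is handed in; nothing more can be done
None
```

The battery is released and the probe is back upright in its stand. I handed in at about 32 s of the 58 s allowed.

**What I did:** I took the probe from its stand and lowered it through the slot at about local y = +14 mm, where the top camera had shown a patch of the orange tab. It touched the tab on the first try, so I did not need to feel along the slot. I pressed in steps of about 1 mm. The tab freed the battery about 6 mm down, and the highest force reading was about 5.2 N. I then withdrew the probe and seated it in the stand until the shoulder made contact at about 4.5 N, released it and backed away.

**Last checks:**
- **Battery:** the cap measured about 89 mm high against about 75.5 mm before. It stayed up after the probe was withdrawn and still looked raised in the last picture.
- **Probe:** the handle top was within 1 mm of its starting position and height.
- **Other things:** the spool and dish measured unmoved in the scene camera. The flux bottle I judged unmoved by eye only.

**Checks that failed or disagreed:**
- The top camera's last view of the probe and spool gave no reading, probably because the arm was in the way, so those checks rest on the scene camera alone.
- The two cameras differed by up to about 4 mm per axis on absolute handle position. I averaged them and checked the probe against the slot before inserting it.

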